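Put the two lids back on their own clear cases under the corridor shelf

TASK

The two clear cases standing at the front edge of the melamine shelf have lost their lids: the round one holds a spare bulb, the square one holds wall plugs. Put each grey lid, knob up, on the case it belongs to so that it sits fully home and level, and leave it there. Leave both cases upright where they stand, and do not disturb the torch, the tester screwdriver or the shelf's key box.

Things in the scene. Friction and masses are not known exactly. Their poses are not given: they have to be found in the camera images.
- round_case: open round case of clear plastic with a thin white rim and a bulb inside, well below the rim: 84 mm outside (81 mm at the very rim), wall 3 mm, 96 mm tall, about 0.18 kg. Stands loose and upright on the worktop (z = 0), its axis within 15 mm of below the shelf's front edge. Origin: centre of its underside; z up
- square_case: open square case of clear plastic with a thin white rim, wall plugs inside to 25 mm below the rim: 72 x 72 mm outside (69 mm at the very rim), wall 3 mm, 82 mm tall, about 0.30 kg. Stands loose and upright on the worktop, its axis within 15 mm of below the shelf's front edge. Origin: centre of its underside; x, y square to its sides, z up
- round_lid: round grey plastic lid lying skirt down, 96 mm outside, about 0.06 kg. Skirt 11 mm deep, 90 mm inside: goes over the outside of the round case. Upper face 15 mm above the origin; round steel knob, 26 mm across, from 15 to 45 mm above the origin. Origin: centre of the skirt's lower edge, z up through the knob. Fully home, it is 85 mm above the case's origin
- square_lid: square grey plastic lid lying skirt down, 84 x 84 mm outside, about 0.055 kg. Skirt 11 mm deep, 78 x 78 mm inside: goes over the square case, any of four ways round. Upper face 15 mm, square steel knob (24 x 24 mm, sides parallel to the lid's) from 15 to 45 mm above the origin. Origin: centre of the skirt's lower edge; x, y square to its sides. Fully home, it is 71 mm above the case's origin
- riser: white melamine shelf board, fixed: 200 mm deep (its x), 560 mm wide (its y), 18 mm thick, underside 235 mm above the worktop, on 16 mm steel tube legs at x = +-85, y = +-255 mm. Origin: on the worktop below the board's middle; -x is its front, towards the robot. There is no room below it for an upright hand: the hand must lean back towards the robot
- shelf_edge (a point): middle of the lower front edge of the melamine board, 235 mm above the worktop
- keybox: black plastic key box on top of the board near its left (+y) end, 130 mm wide, 65 mm deep, 180 mm tall, fixed; its small door, hinged on the +y side, swings towards the robot. Origin: centre of its underside. Not to be disturbed
- keybox_door (a joint): angle of the key box's swing door (rad): 0 closed, grows as it opens towards the robot. Not to be disturbed
- torch: steel torch standing on its lens, 46 mm across at the head, 168 mm tall, loose. Origin: centre of its underside. Not to be disturbed
- screwdriver: slim tester screwdriver with a grey silicone handle, lying loose, 190 mm long, handle 18 mm thick. Origin: on the worktop under its middle, x along it towards the tip. Not to be disturbed
There are look-alikes about, which are no part of the job. What is shaped like the square_case but brown or purple is not meant.

How it is judged (in metres and radians):
At the end, for the whole second after the job is handed in: Each lid sits knob up on its own case, fully home (within 3 mm of its seated height), centred within 8 mm and level within 4 degrees, at rest; both cases stand upright on the worktop within 35 mm of where they started (z of round_lid in the frame of round_case between 0.08 and 0.088 m and horizontal distance between round_lid and round_case below 0.008 m and angle between each of round_lid, square_lid's own z axis and vertical below 0.07 rad and z of square_lid in the frame of square_case between 0.066 and 0.074 m and horizontal distance between square_lid and square_case below 0.008 m and angle between each of round_case, square_case's own z axis and vertical below 0.05 rad and height (world z) of each of round_case, square_case below 0.004 m and distance of each of round_case, square_case from where it was at the start of the episode below 0.035 m and linear speed of each of round_lid, square_lid below 0.02 m/s); the robot touches nothing.
It fails at once if a case was tipped over by more than 25 degrees or lifted 40 mm off the worktop (angle between any of round_case, square_case's own z axis and vertical above 0.44 rad or height (world z) of any of round_case, square_case above 0.04 m).
It fails at once if the torch was shifted more than 30 mm or tipped (distance of torch from where it was at the start of the episode above 0.03 m or angle between torch's own z axis and vertical above 0.35 rad).
It fails at once if the tester screwdriver was shifted more than 30 mm (distance of screwdriver from where it was at the start of the episode above 0.03 m).
It fails at once if the robot pushed the key box or its door (contact force between any of the arm, the fingers and keybox above 3 N).
It also fails if it takes over 72 s, if anything falls off the work surface, if the arm or the gripper's body presses on something with over 40 N, if the wrist force passes 120 N, or if a joint passes its speed limit or range.

ROBOT

A 6-joint arm with a two-finger parallel gripper is mounted at the origin on the work surface. World frame = base frame: x ahead of the robot, y to its left, z up, the work surface at z = 0. Lengths are in m, angles in degrees, forces in N, time in s.
With the tool pointing down it reaches from about 0.375 to 0.9 m from the base axis. Payload 3.1 kg.
Tool frame: the origin (TCP) lies on the centre line of the jaws, within the pads' length; the fingertips stand 25 mm ahead of it and the grasp point (between the pads) lies 6 mm ahead of it; z points along the fingers, y is the line along which they close (so a half turn about z gives the same grasp; the last joint's range is limited). The gripper opens to 87 mm and grips with 3 to 60 N. Pads are 19 mm wide; open, the fingers measure 117 mm over their backs; the gripper's body (75 mm by 190 mm) begins 51 mm behind the grasp point.
Start: joints at [-83.738, 30.224, 82.088, -0, 67.689, -10.227], TCP at [0.177, -0.599, 0.248] pointing down, gripper open.
Joint ranges: [-176.69, 176.69], [-43.24, 126.21], [12.49, 139.97], [-82, 262], [0, 151.66], [-163.58, 163.58]. Speed limits (degrees/s): [159.86, 159.86, 180, 180, 180, 180].

INTERFACE

Orientations are given as a 3x3 rotation matrix whose columns are the frame's x, y, z axes.
In Python, from rig import * gives the robot as it stands.
- The arm moves only by the tool step_arm, never from a script. Its argument "steps" is a list of rows, each a list of 7 numbers: the shift along the tool's x, y, z normalised to -1 to 1, where 1 is 0.3 m, then the turn, a rotation vector about the tool's x, y, z normalised to -1 to 1, where 1 is 45 degrees, then the gripper's target within -1 to 1 (shut at 1, half-way at 0, fully open at -1). A call has 1 to 8 rows; each row is the pose to reach, as a shift and turn from the pose commanded when the call began, along the tool's axes at that moment; what a row does not reach only later rows make up. A row lasts 1/12 s, in which the tool goes at most 41.7 mm and 7.16 degrees, less where a joint would pass 70% of its speed; a pose out of reach is approached as far as the arm can. A call with a number of a shift or a turn outside -1 to 1 is refused whole. A call with a gripper value outside its range is refused whole. The fingers move at their own pace and stop on an object; the grip force is fixed at half the most. Time passes only in rows, so rows that repeat a pose let the fingers close. It gives the time, the measured TCP pose, the force, the opening and the grip force at its end, in the units of the state.
- read_state(): the state, without advancing time (a new reading comes with each control period).
- capture(name): name is "scene" or "top" or "wrist"; returns a dict with "image" (480x640x3 uint8, red, green, blue), "vertical_fov" (degrees; the focal length in pixels is half the picture's height over the tangent of half this angle, whatever the lens; pixels are square), "cx", "cy" (the principal point, pixels), "world_from_camera" (4x4, takes a point from camera to world coordinates); the wrist camera has in their place "T_tool_cam" (4x4, takes a point from camera to tool coordinates, whose origin is the TCP and whose axes are the flange's). Camera axes: x right, y down, z forward; pixel columns grow to the right and rows downward; lengths in m; the calibration is good to about 2 mm. A picture is of the moment at which its call begins: read the wrist's pose just before it. There is no depth.
- hand_in(): hands the job in; it is judged then, once.
The state is a dict: "time_s": time; "joint_positions": joint angles; "qvel": joint speeds; "tau": joint torques, N m; "position": TCP position; "tcp_rot": TCP orientation; "force": force on the tool from outside, world axes, zero at the start; "moment": the same for the moment, N m; "opening": opening from 0.0 (shut) to 1.0 (fully open); "grasp_force": force on a finger pad.
Only numpy, scipy, OpenCV 4.12 (cv2) and the standard library are available. Lean on these libraries where they do the work, as an engineer would, in place of code of your own. Each camera call takes 0.05 s, during which the arm holds its last target. There are 200 camera calls.

## Working session

There is one attempt and no reset: what is moved stays moved. The work goes in short steps, Python scripts to look and compute and a tool call to move; the robot and the scene stay as the last step left them, time stands still between calls to the robot, and variables do not carry over. Pictures are saved under pics/ and viewed, at most 10 in all, crops included, and the job is handed in when it is done.

Besides the shell and the picture viewer there is one more tool, called after "Call:" by a JSON object that holds its "fn" and its "kwargs", one argument or row to a line. step_arm: Moves the arm, as the interface text tells. Scaled input: -1 to 1 covers 0.3 m each way for a shift and 45 degrees each way for a turn. Its arguments: {"type":"object","properties":{"steps":{"type":"array"}},"required":["steps"]}

```bash
ls; mkdir -p pics; cat > h.py <<'E'
from rig import *
import numpy as np, cv2
def K(c):
    f=240/np.tan(np.radians(c["vertical_fov"])/2); return f,c["cx"],c["cy"]
def T(c,st=None):
    if "world_from_camera" in c: return np.array(c["world_from_camera"])
    W=np.eye(4);W[:3,:3]=st["tcp_rot"];W[:3,3]=st["position"]; return W@np.array(c["T_tool_cam"])
def ray(c,Tm,u,v,z):
    f,cx,cy=K(c); d=Tm[:3,:3]@np.array([(u-cx)/f,(v-cy)/f,1]); o=Tm[:3,3]
    return o+d*(z-o[2])/d[2]
def proj(c,Tm,p):
    f,cx,cy=K(c); q=Tm[:3,:3].T@(np.array(p)-Tm[:3,3]); return q[0]/q[2]*f+cx,q[1]/q[2]*f+cy
def save(c,n): cv2.imwrite("pics/"+n,cv2.cvtColor(c["image"],cv2.COLOR_RGB2BGR))
E
python3 - <<'E'
from h import *
for n in ("scene","top"):
    c=capture(n); save(c,n+"0.png"); print(n,K(c),np.round(T(c),3).tolist()); np.save(n+"T.npy",T(c))
E
```

```text
pics
scene (np.float64(452.9058985009192), 322.64994885964416, 234.07242648393577) [[-0.855, -0.478, 0.202, 0.393], [-0.519, 0.79, -0.326, 0.249], [-0.004, -0.383, -0.924, 1.014], [0.0, 0.0, 0.0, 1.0]]
top (np.float64(515.6439862379643), 320.35610774092254, 237.43521383483102) [[-0.008, -0.993, 0.118, 0.422], [-1.0, 0.01, 0.022, -0.063], [-0.023, -0.118, -0.993, 1.467], [0.0, 0.0, 0.0, 1.0]]
```

View pics/scene0.png

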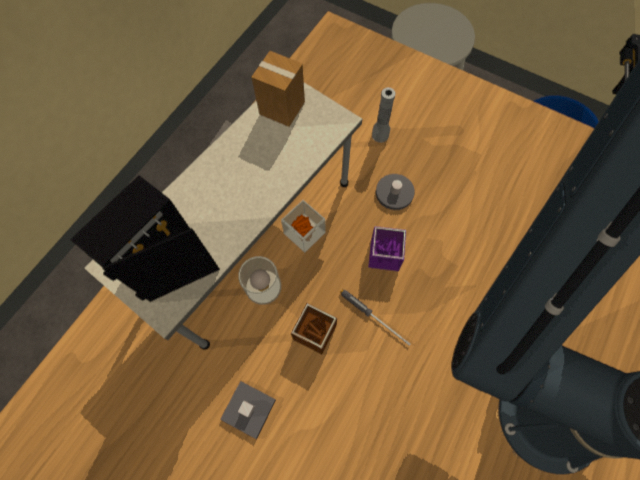

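View pics/top0.png

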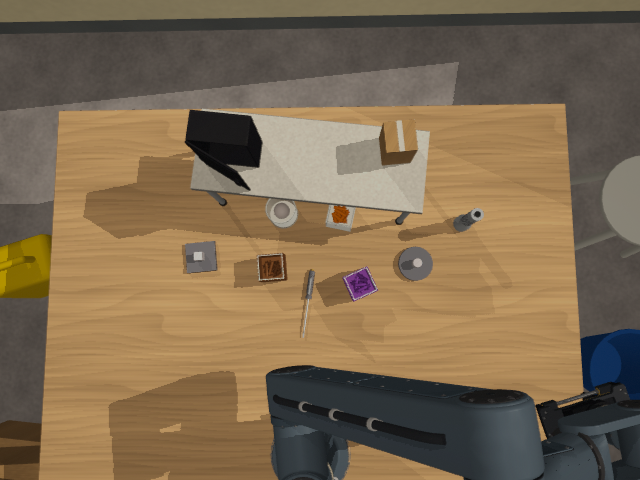

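Top view: the round clear case is at (282,211) and the clear square case with orange plugs at (340,216). The round lid is at (413,264) and the square lid at (200,257). Look-alikes for the square case are brown (271,267) and purple (360,284), both rejected by colour. The torch is at (468,220), the screwdriver at (308,300), and the key box door stands open above the round case's left. The scene view agrees: cases at (260,280) and (304,226), lids at (395,191) and (248,410). I'll check this in one close crop and make rough measurements.

```bash
python3 - <<'E'
from h import *
c=capture("top"); Tm=T(c); im=c["image"]; s=capture("scene"); Ts=T(s)
crop=cv2.resize(im[180:300,170:450],None,fx=2.8,fy=2.8,interpolation=cv2.INTER_CUBIC)
cr2=cv2.resize(s["image"][170:310,220:420],None,fx=2.0,fy=2.0,interpolation=cv2.INTER_CUBIC)
out=np.zeros((600,784,3),np.uint8); out[:336,:784]=crop; out[336:600,:400]=cr2[:264]
cv2.imwrite("pics/crop.png",out[:,:,::-1])
for n,u,v,z in [("rcase",282,211,.096),("scase",340,216,.082),("rlid knob",418,263,.045),("slid knob",198,256,.045),("brown",271,267,.082),("purple",360,284,.082),("torch",478,214,.168),("sd a",311,271,.01),("sd b",303,336,.01),("edgeL",191,188,.235),("edgeR",421,213,.235)]:
    print(n,np.round(ray(c,Tm,u,v,z),3))
for n,u,v,z in [("rcase",258,274,.096),("scase",304,222,.082),("rlid knob",397,185,.045),("slid knob",246,408,.045)]:
    print("s",n,np.round(ray(s,Ts,u,v,z),3))
w=capture("wrist"); print(K(w),np.round(w["T_tool_cam"],3).tolist())
E
```

```text
rcase [0.658 0.07  0.096]
scase [ 0.644 -0.087  0.082]
rlid knob [ 0.517 -0.3    0.045]
slid knob [0.542 0.309 0.045]
brown [0.508 0.101 0.082]
purple [ 0.46  -0.138  0.082]
torch [ 0.632 -0.435  0.168]
sd a [ 0.5   -0.004  0.01 ]
sd b [0.319 0.019 0.01 ]
edgeL [0.693 0.28  0.235]
edgeR [ 0.625 -0.279  0.235]
s rcase [0.664 0.075 0.096]
s scase [ 0.649 -0.083  0.082]
s rlid knob [ 0.518 -0.296  0.045]
s slid knob [0.542 0.309 0.045]
(np.float64(354.18131775231603), 317.2165150760429, 242.74245921185795) [[-0.001, -0.968, -0.25, 0.068], [1.0, -0.002, 0.001, 0.0], [-0.002, -0.25, 0.968, -0.137], [0.0, 0.0, 0.0, 1.0]]
```

View pics/crop.png

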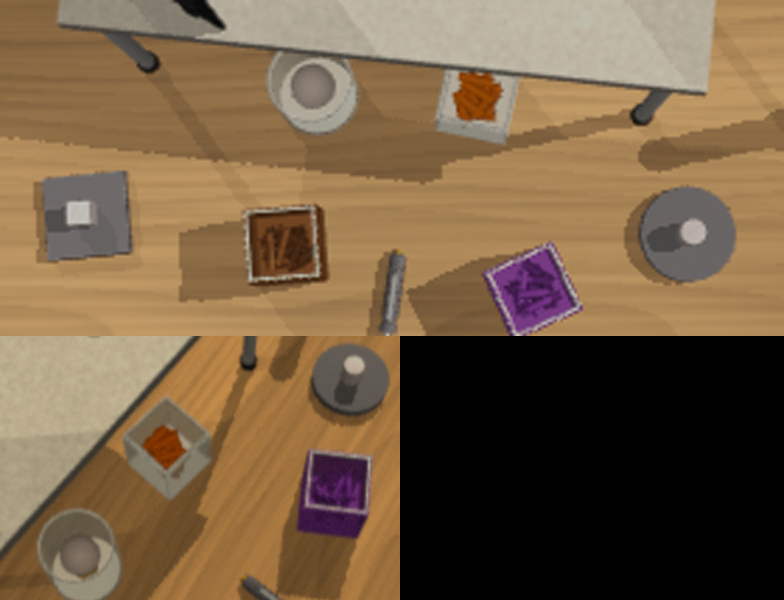

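The crop confirms it: clear square case with orange plugs at top-view (340,216), clear round case with the bulb at (282,211). Next I'll check the hand orientation, the lid and case yaws, and the door tip.

```bash
cat >> h.py <<'E'
from scipy.spatial.transform import Rotation as Ro
def hand(yaw,lean,flip=0):
    "tool z leans forward along yaw; tool y horizontal; flip: camera (+x) on back side"
    a,l=np.radians(yaw),np.radians(lean); f=np.array([np.cos(a),np.sin(a),0]); z=np.array([0,0,-1.])*np.cos(l)+f*np.sin(l)
    x=f*np.cos(l)+np.array([0,0,1.])*np.sin(l)
    if flip: x=-x
    return np.column_stack([x,np.cross(z,x),z])
def plan(g,R,cmd=None):
    "row numbers so that the grasp point gets to g with orientation R; cmd=(pos,rot) of start"
    st=read_state(); p,Rc=cmd if cmd else (np.array(st["position"]),np.array(st["tcp_rot"]))
    t=np.array(g)-.006*R[:,2]; d=Rc.T@(t-p); r=Ro.from_matrix(Rc.T@R).as_rotvec(degrees=True)
    print("rows:",np.round(np.r_[d/.3,r/45],3).tolist(),"n>=",max(np.linalg.norm(d)/.0417,np.linalg.norm(r)/7.16).round(1))
def squares(c,Tm,box,lo,hi,z,minA=200):
    im=c["image"]; u0,v0,u1,v1=box; sub=cv2.inRange(cv2.cvtColor(im[v0:v1,u0:u1],cv2.COLOR_RGB2HSV),lo,hi)
    cs=cv2.findContours(sub,cv2.RETR_EXTERNAL,cv2.CHAIN_APPROX_NONE)[0]; out=[]
    for k in cs:
        if cv2.contourArea(k)<minA: continue
        w=np.array([ray(c,Tm,u+u0,v+v0,z)[:2] for u,v in k[:,0]],np.float32)
        (x,y),s,a=cv2.minAreaRect(w); out.append((round(x,4),round(y,4),np.round(s,4),round(a,1)))
    return out
E
python3 - <<'E'
from h import *
st=read_state(); print(np.round(st["tcp_rot"],2).tolist(), st["time_s"])
c=capture("top");Tm=T(c); s=capture("scene");Ts=T(s)
hsv=cv2.cvtColor(c["image"],cv2.COLOR_RGB2HSV); print(hsv[262,208],hsv[245,190],hsv[270,405],hsv[255,170])
print("slid",squares(c,Tm,(170,230,230,290),(0,0,40),(179,60,130),.015))
print("rlid",squares(c,Tm,(385,235,445,300),(0,0,40),(179,60,130),.015))
# square case rim corners read from crop (zoom 2.8, offset 170,180)
for u,v in [(437,132),(505,143),(520,73),(449,68)]:
    print(np.round(ray(c,Tm,170+u/2.8,180+v/2.8,.082 if v<100 else 0.0),3), np.round(ray(c,Tm,170+u/2.8,180+v/2.8,.082),3))
for z in (.26,.35,.43): print("door",np.round(ray(c,Tm,248,188,z),3),np.round(ray(s,Ts,217,272,z),3),np.round(ray(s,Ts,150,299,z),3))
plan((.51,-.29,.13),hand(-25,35)); plan((.51,-.29,.13),hand(-25,35,1))
E
```

```text
[[0.96, 0.28, -0.0], [0.28, -0.96, 0.0], [0.0, -0.0, -1.0]] 0.25
[  0  10 102] [  0   9 109] [  6  12 104] [ 17 125 173]
slid [(0.5432, 0.3091, array([0.0834, 0.0849]), 5.4)]
rlid [(0.5188, -0.2972, array([0.0923, 0.0921]), 43.9)]
[ 0.626 -0.048  0.   ] [ 0.614 -0.049  0.082]
[ 0.614 -0.117  0.   ] [ 0.603 -0.114  0.082]
[ 0.671 -0.13   0.082] [ 0.671 -0.13   0.082]
[ 0.677 -0.061  0.082] [ 0.677 -0.061  0.082]
door [0.686 0.136 0.26 ] [0.679 0.14  0.26 ] [0.748 0.238 0.26 ]
door [0.666 0.121 0.35 ] [0.645 0.153 0.35 ] [0.706 0.24  0.35 ]
door [0.649 0.108 0.43 ] [0.615 0.165 0.43 ] [0.668 0.241 0.43 ]
rows: [1.347, -0.681, 0.375, -0.282, 0.743, 0.892] n>= 11.2
rows: [1.347, -0.681, 0.375, -0.933, -0.354, -2.959] n>= 19.6
```

```bash
python3 - <<'E'
from h import *
plan((.35,-.44,.21),hand(-20,22)); plan((.519,-.298,.15),hand(-25,42),(np.array([.35,-.44,.21])-.006*hand(-20,22)[:,2],hand(-20,22)))
E
```

```text
rows: [0.696, -0.35, 0.106, -0.156, 0.472, 0.801] n>= 5.9
rows: [0.259, -0.639, 0.324, -0.059, 0.444, 0.095] n>= 5.5
```

Call:
{"fn": "step_arm", "kwargs": {
  "steps": [
    [0.7, -0.35, 0.1, -0.16, 0.47, 0.8, -1],
    [0.7, -0.35, 0.1, -0.16, 0.47, 0.8, -1],
    [0.7, -0.35, 0.1, -0.16, 0.47, 0.8, -1],
    [0.7, -0.35, 0.1, -0.16, 0.47, 0.8, -1],
    [0.7, -0.35, 0.1, -0.16, 0.47, 0.8, -1],
    [0.7, -0.35, 0.1, -0.16, 0.47, 0.8, -1],
    [0.7, -0.35, 0.1, -0.16, 0.47, 0.8, -1]
  ]
}}

```text
time_s: 0.93
position: [0.3499, -0.4308, 0.2155]
tcp_rot: [[0.873, -0.34, 0.35], [-0.318, -0.94, -0.121], [0.371, -0.006, -0.929]]
force: [-0.9, 0.7, -0.6]
opening: 1.002
grasp_force: 0.0
```

Call:
{"fn": "step_arm", "kwargs": {
  "steps": [
    [0.26, -0.64, 0.32, -0.06, 0.44, 0.1, -1],
    [0.26, -0.64, 0.32, -0.06, 0.44, 0.1, -1],
    [0.26, -0.64, 0.32, -0.06, 0.44, 0.1, -1],
    [0.26, -0.64, 0.32, -0.06, 0.44, 0.1, -1],
    [0.26, -0.64, 0.32, -0.06, 0.44, 0.1, -1],
    [0.26, -0.64, 0.32, -0.06, 0.44, 0.1, -1],
    [0.26, -0.64, 0.32, -0.06, 0.44, 0.1, -1],
    [0.26, -0.64, 0.32, -0.06, 0.44, 0.1, -1]
  ]
}}

```text
time_s: 1.6
position: [0.4821, -0.337, 0.1784]
tcp_rot: [[0.674, -0.423, 0.606], [-0.313, -0.906, -0.284], [0.67, 0.002, -0.743]]
force: [1.2, -0.3, 1.0]
opening: 0.999
grasp_force: 0.0
```

```bash
python3 - <<'E'
from h import *
st=read_state(); c=capture("wrist"); Tw=T(c,st); save(c,"w1.png")
R=np.array(st["tcp_rot"]); print(st["time_s"],np.round(np.array(st["position"])+.006*R[:,2],4),np.round(st["joint_positions"],1)); print(np.round(Ro.from_matrix(hand(-25,42).T@R).as_rotvec(degrees=True),2))
print(proj(c,Tw,(.519,-.298,.045)),proj(c,Tw,(.519,-.298,.015)))
plan((.519,-.298,.039),hand(-25,42))
E
```

```text
1.6 [ 0.4858 -0.3387  0.1739] [-55.4  30.  120.3 111.7  21.3 -46.7]
[-0.08  0.05 -0.07]
(np.float64(250.68075824943395), np.float64(344.1257969946403)) (np.float64(256.4452687638578), np.float64(351.4904499802481))
rows: [-0.264, -0.15, 0.361, -0.007, 0.001, 0.003] n>= 3.4
```

View pics/w1.png

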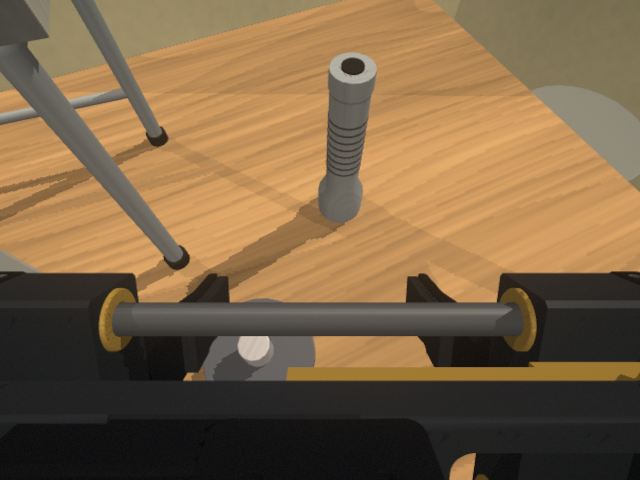

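The wrist view shows the knob's top at (255,348), 5 px from the prediction, and the torch and shelf leg are clear of the hand. I'll correct and go down in two steps.

```bash
python3 - <<'E'
from h import *
st=read_state(); c=capture("wrist"); Tw=T(c,st)
im=c["image"]; print(np.round(ray(c,Tw,255.5,347.5,.045),4))
m=(im[325:375,225:290].min(2)>190).astype(np.uint8); M=cv2.moments(m,True); u,v=M["m10"]/M["m00"]+225,M["m01"]/M["m00"]+325; print(u,v,M["m00"],np.round(ray(c,Tw,u,v,.045),4))
plan((.518,-.300,.1),hand(-25,42));
E
```

```text
[ 0.5165 -0.2946  0.045 ]
275.57142857142856 338.85714285714283 7.0 [ 0.5161 -0.3111  0.045 ]
rows: [-0.127, -0.147, 0.211, -0.008, 0.003, 0.005] n>= 2.1
```

Call:
{"fn": "step_arm", "kwargs": {
  "steps": [
    [-0.13, -0.147, 0.21, 0, 0, 0, -1],
    [-0.13, -0.147, 0.21, 0, 0, 0, -1],
    [-0.13, -0.147, 0.21, 0, 0, 0, -1],
    [-0.13, -0.147, 0.21, 0, 0, 0, -1],
    [-0.13, -0.147, 0.21, 0, 0, 0, -1]
  ]
}}

```text
time_s: 2.12
position: [0.5124, -0.3007, 0.1038]
tcp_rot: [[0.676, -0.419, 0.606], [-0.313, -0.908, -0.278], [0.667, -0.002, -0.745]]
force: [0.6, -0.5, 0.1]
opening: 1.001
grasp_force: 0.0
```

```bash
python3 - <<'E'
from h import *
st=read_state(); c=capture("wrist"); Tw=T(c,st); save(c,"w2.png")
R=np.array(st["tcp_rot"]); print(st["time_s"],np.round(np.array(st["position"])+.006*R[:,2],4))
print(proj(c,Tw,(.5175,-.297,.045)))
plan((.5175,-.297,.039),hand(-25,42))
E
```

```text
2.1167 [ 0.5161 -0.3024  0.0993]
(np.float64(306.7753929721018), np.float64(341.0263230196691))
rows: [-0.142, -0.021, 0.15, -0.004, 0.0, 0.003] n>= 1.5
```

View pics/w2.png

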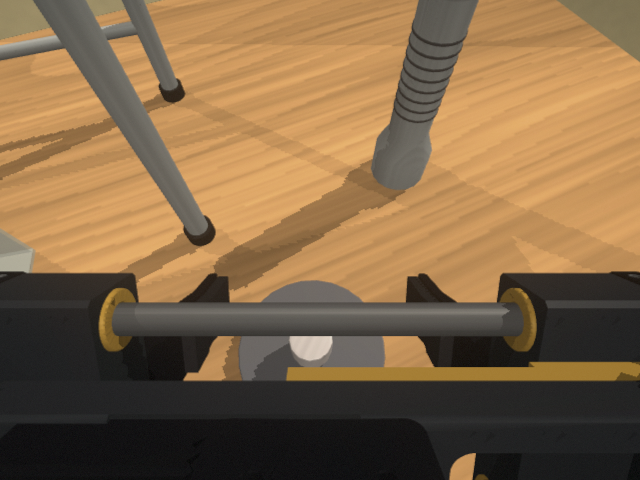

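The knob is centred between the fingers at (311,343), within 2 mm of the prediction. I'll go down and close.

Call:
{"fn": "step_arm", "kwargs": {
  "steps": [
    [-0.14, -0.015, 0.15, 0, 0, 0, -1],
    [-0.14, -0.015, 0.15, 0, 0, 0, -1],
    [-0.14, -0.015, 0.15, 0, 0, 0, -1],
    [-0.14, -0.015, 0.15, 0, 0, 0, -1],
    [-0.14, -0.015, 0.15, 0, 0, 0, 1],
    [-0.14, -0.015, 0.15, 0, 0, 0, 1],
    [-0.14, -0.015, 0.15, 0, 0, 0, 1],
    [-0.14, -0.015, 0.15, 0, 0, 0, 1]
  ]
}}

```text
time_s: 2.83
position: [0.5135, -0.2968, 0.0454]
tcp_rot: [[0.673, -0.42, 0.608], [-0.311, -0.907, -0.282], [0.67, 0.001, -0.742]]
force: [-0.6, 0.2, 0.0]
opening: 0.78
grasp_force: 0.0
```

Call:
{"fn": "step_arm", "kwargs": {
  "steps": [
    [0, 0, 0, 0, 0, 0, 1],
    [0, 0, 0, 0, 0, 0, 1],
    [0, 0, 0, 0, 0, 0, 1],
    [0, 0, 0, 0, 0, 0, 1]
  ]
}}

```text
time_s: 3.17
position: [0.5131, -0.2962, 0.0437]
tcp_rot: [[0.675, -0.42, 0.607], [-0.313, -0.907, -0.281], [0.668, -0.0, -0.744]]
force: [0.1, -0.2, -0.4]
opening: 0.477
grasp_force: 0.0
```

```bash
python3 - <<'E'
from h import *
st=read_state(); R=np.array(st["tcp_rot"]); print(st["time_s"],np.round(np.array(st["position"])+.006*R[:,2],4),np.round(Ro.from_matrix(hand(-25,42).T@R).as_rotvec(degrees=True),2))
plan((.5175,-.297,.139),hand(-25,42))
H=hand(-25,42);p=np.array([.5175,-.297,.139])-.006*H[:,2]
plan((.60,-.12,.22),hand(-7,42),(p,H))
H=hand(-7,42);p=np.array([.6,-.12,.22])-.006*H[:,2]
plan((.60,.07,.2),hand(-7,42),(p,H))
E
```

```text
3.1667 [ 0.5168 -0.2979  0.0393] [ 0.12 -0.06 -0.11]
rows: [0.223, -0.004, -0.247, -0.003, 0.001, 0.002] n>= 2.4
rows: [0.181, -0.647, -0.2, 0.268, 0.0, -0.297] n>= 5.0
rows: [-0.102, -0.629, -0.002, 0.0, 0.0, 0.0] n>= 4.6
```

Call:
{"fn": "step_arm", "kwargs": {
  "steps": [
    [0, 0, 0, 0, 0, 0, 1],
    [0, 0, 0, 0, 0, 0, 1],
    [0, 0, 0, 0, 0, 0, 1],
    [0, 0, 0, 0, 0, 0, 1],
    [0, 0, 0, 0, 0, 0, 1]
  ]
}}

```text
time_s: 3.58
position: [0.513, -0.2962, 0.0436]
tcp_rot: [[0.675, -0.42, 0.606], [-0.313, -0.907, -0.281], [0.668, -0.0, -0.744]]
force: [0.6, -0.2, 0.2]
opening: 0.288
grasp_force: 30.0
```

Call:
{"fn": "step_arm", "kwargs": {
  "steps": [
    [0.09, 0, -0.1, 0, 0, 0, 1],
    [0.22, 0, -0.247, 0, 0, 0, 1],
    [0.22, 0, -0.247, 0, 0, 0, 1],
    [0.22, 0, -0.247, 0, 0, 0, 1],
    [0.22, 0, -0.247, 0, 0, 0, 1]
  ]
}}

```text
time_s: 4.0
position: [0.5127, -0.2963, 0.144]
tcp_rot: [[0.674, -0.42, 0.607], [-0.311, -0.908, -0.282], [0.67, 0.001, -0.743]]
force: [0.0, 0.3, -0.7]
opening: 0.291
grasp_force: 30.0
```

Call:
{"fn": "step_arm", "kwargs": {
  "steps": [
    [0.18, -0.65, -0.2, 0.27, 0, -0.3, 1],
    [0.18, -0.65, -0.2, 0.27, 0, -0.3, 1],
    [0.18, -0.65, -0.2, 0.27, 0, -0.3, 1],
    [0.18, -0.65, -0.2, 0.27, 0, -0.3, 1],
    [0.18, -0.65, -0.2, 0.27, 0, -0.3, 1],
    [0.18, -0.65, -0.2, 0.27, 0, -0.3, 1],
    [0.18, -0.65, -0.2, 0.27, 0, -0.3, 1],
    [0.18, -0.65, -0.2, 0.27, 0, -0.3, 1]
  ]
}}

```text
time_s: 4.67
position: [0.5945, -0.1172, 0.2226]
tcp_rot: [[0.74, -0.113, 0.663], [-0.085, -0.994, -0.075], [0.667, -0.001, -0.745]]
force: [-0.1, -0.6, -1.3]
opening: 0.29
grasp_force: 30.0
```

```bash
python3 - <<'E'
from h import *
st=read_state(); c=capture("wrist"); Tw=T(c,st); save(c,"w3.png"); s=capture("scene");save(s,"s3.png")
R=np.array(st["tcp_rot"]); print(st["time_s"],np.round(np.array(st["position"])+.006*R[:,2],4),np.round(Ro.from_matrix(hand(-7,42).T@R).as_rotvec(degrees=True),2),st["opening"],st["grasp_force"])
cv2.imwrite("pics/c3.png",np.vstack([c["image"][:300],cv2.resize(s["image"][130:340,180:500],(640,300))])[:,:,::-1])
E
```

```text
4.6667 [ 0.5984 -0.1177  0.2182] [ 0.38 -0.16 -0.35] 0.2904663609042732 29.999939622357488
```

View pics/c3.png

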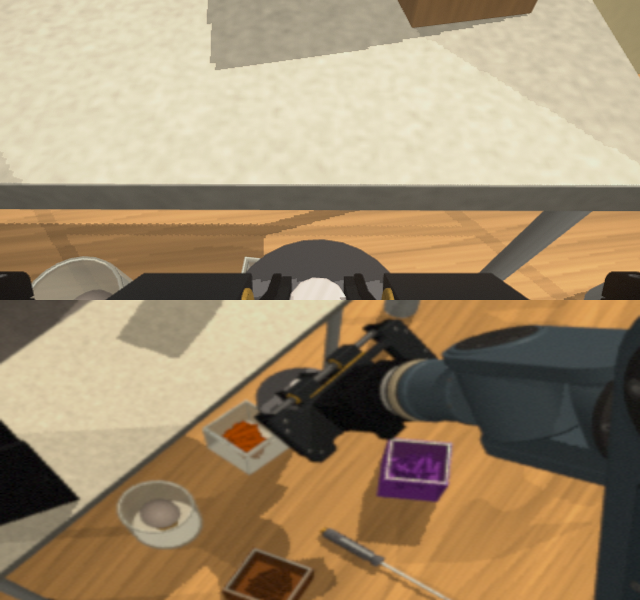

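The lid is held level and nothing was disturbed: the round case rim is at (82,280) in the wrist view, and the square case is untouched in the scene view. I'll move back to where the camera sees the round rim ahead of the held lid.

```bash
python3 - <<'E'
from h import *
plan((.49,.07,.22),hand(-7,42))
E
```

```text
rows: [-0.316, -0.587, -0.293, -0.005, 0.005, 0.003] n>= 5.2
```

Call:
{"fn": "step_arm", "kwargs": {
  "steps": [
    [-0.32, -0.59, -0.29, 0, 0, 0, 1],
    [-0.32, -0.59, -0.29, 0, 0, 0, 1],
    [-0.32, -0.59, -0.29, 0, 0, 0, 1],
    [-0.32, -0.59, -0.29, 0, 0, 0, 1],
    [-0.32, -0.59, -0.29, 0, 0, 0, 1],
    [-0.32, -0.59, -0.29, 0, 0, 0, 1],
    [-0.32, -0.59, -0.29, 0, 0, 0, 1],
    [-0.32, -0.59, -0.29, 0, 0, 0, 1]
  ]
}}

```text
time_s: 5.43
position: [0.5023, 0.0484, 0.2242]
tcp_rot: [[0.737, -0.119, 0.665], [-0.09, -0.993, -0.078], [0.67, -0.002, -0.743]]
force: [0.5, 0.4, -0.2]
opening: 0.29
grasp_force: 30.0
```

Call:
{"fn": "step_arm", "kwargs": {
  "steps": [
    [0, 0, 0, 0, 0, 0, 1],
    [0, 0, 0, 0, 0, 0, 1]
  ]
}}

```text
time_s: 5.6
position: [0.5025, 0.0491, 0.2244]
tcp_rot: [[0.737, -0.116, 0.666], [-0.088, -0.993, -0.076], [0.67, -0.003, -0.742]]
force: [0.4, 0.2, -0.1]
opening: 0.29
grasp_force: 30.0
```

```bash
python3 - <<'E'
from h import *
st=read_state(); c=capture("wrist"); Tw=T(c,st); save(c,"w4.png")
np.savez("w4.npz",im=c["image"],T=Tw,f=c["vertical_fov"],cx=c["cx"],cy=c["cy"])
R=np.array(st["tcp_rot"]); g=np.array(st["position"])+.006*R[:,2];print(st["time_s"],np.round(g,4))
print(proj(c,Tw,(.661,.072,.096)),proj(c,Tw,g+[0,0,-.024]))
E
```

```text
5.6 [0.5065 0.0487 0.22  ]
(np.float64(273.16447059803767), np.float64(194.7363982773183)) (np.float64(315.9426028388811), np.float64(326.0011737746657))
```

View pics/w4.png

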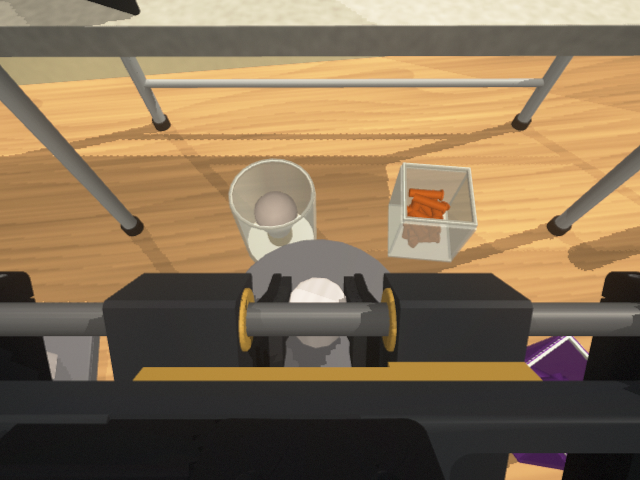

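The wrist view shows the round rim as an ellipse centred at about (273,194), matching my estimate. The square rim's corners are at about (403,164), (471,167), (476,228) and (403,221), and the held lid's arc peaks at (316,240). Now I'll fit the rims and the lid arc on their planes.

```bash
cat >> h.py <<'E'
from scipy.optimize import least_squares
def circ(w,r=None):
    f=(lambda q:np.hypot(*(w-q[:2]).T)-r) if r else (lambda q:np.hypot(*(w-q[:2]).T)-q[2])
    s=least_squares(f,list(w.mean(0))+([] if r else [.045]),loss="soft_l1",f_scale=.001); return np.round(s.x,4),len(w),round(float(np.median(abs(f(s.x)))),4)
def rimpts(im,c,Tm,c0,r0,z,band=14):
    "outermost strong brightness edge going inwards along radial lines of the image"
    g=cv2.GaussianBlur(cv2.cvtColor(im,cv2.COLOR_RGB2GRAY),(3,3),0).astype(float); out=[]
    for a in np.radians(np.arange(0,360,4)):
        rr=np.arange(r0-.010,r0+.010,.0005); P=[proj(c,Tm,(c0[0]+r*np.cos(a),c0[1]+r*np.sin(a),z)) for r in rr]
        val=np.array([g[int(round(v)),int(round(u))] if 0<=v<480 and 0<=u<640 else 0 for u,v in P]); k=val.argmax()
        if 2<k<len(rr)-3 and val[k]-np.median(val)>12: out.append([c0[0]+rr[k]*np.cos(a),c0[1]+rr[k]*np.sin(a)])
    return np.array(out)
E
python3 - <<'E'
from h import *
d=np.load("w4.npz"); c=dict(image=d["im"],vertical_fov=float(d["f"]),cx=float(d["cx"]),cy=float(d["cy"])); Tw=d["T"]; im=d["im"]
c0=np.array([.661,.072])
for _ in range(3):
    w=rimpts(im,c,Tw,c0,.039,.096); r=circ(w); c0=r[0][:2]
print("rim free",r,"fixed",circ(w,.039))
# held lid arc, upper edge of the grey mask per column
hsv=cv2.cvtColor(im,cv2.COLOR_RGB2HSV); g=np.array([.5065,.0487,.22]); L=[]
for u in list(range(318,384,3)):
    col=hsv[236:300,u]; m=(col[:,1]<45)&(col[:,2]<150)
    k=next((i for i in range(len(m)-4) if m[i:i+4].all()),None)
    if k is not None: L.append(ray(c,Tw,u,236+k-.5,g[2]-.024)[:2])
print("lid",circ(np.array(L),.048),"free",circ(np.array(L)))
for n,u,v in [("TL",403,164),("TR",471,167.5),("BR",475.5,227),("BL",403.5,220.5)]: print(n,np.round(ray(c,Tw,u,v,.082),4))
big=cv2.resize(im[150:270,220:490],None,fx=2.9,fy=2.9,interpolation=cv2.INTER_CUBIC)[:,:,::-1]; cv2.imwrite("pics/c4.png",big)
E
```

```text
rim free (array([0.6644, 0.073 , 0.0387]), 83, 0.0003) fixed (array([0.6643, 0.073 ]), 83, 0.0005)
lid (array([0.5076, 0.0485]), 22, 0.0002) free (array([0.509 , 0.0477, 0.0464]), 22, 0.0001)
TL [ 0.694  -0.0643  0.082 ]
TR [ 0.6811 -0.1334  0.082 ]
BR [ 0.6113 -0.115   0.082 ]
BL [ 0.6264 -0.049   0.082 ]
```

View pics/c4.png

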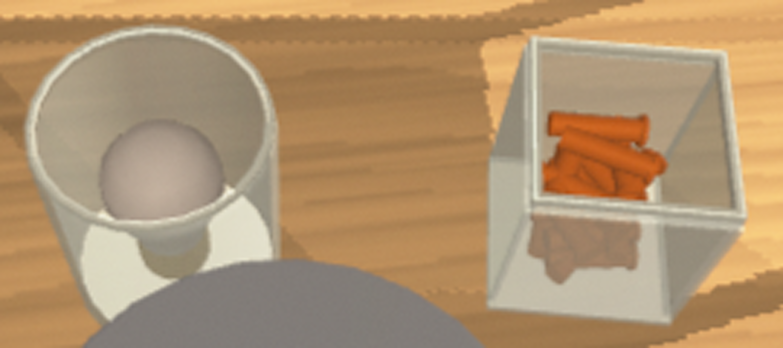

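The round rim centre is at (0.6643, 0.073), and the held lid sits 1 mm ahead of the grasp point.

```bash
python3 - <<'E'
from h import *
plan((.56,.055,.160),hand(-7,42))
H=hand(-7,42);p=np.array([.56,.055,.16])-.006*H[:,2]
plan((.663,.073,.15),H,(p,H))
E
```

```text
rows: [-0.009, -0.043, 0.264, -0.007, -0.004, 0.003] n>= 1.9
rows: [0.226, -0.101, 0.248, 0.0, 0.0, 0.0] n>= 2.5
```

Call:
{"fn": "step_arm", "kwargs": {
  "steps": [
    [-0.01, -0.043, 0.264, 0, 0, 0, 1],
    [-0.01, -0.043, 0.264, 0, 0, 0, 1],
    [-0.01, -0.043, 0.264, 0, 0, 0, 1],
    [-0.01, -0.043, 0.264, 0, 0, 0, 1]
  ]
}}

```text
time_s: 5.98
position: [0.5566, 0.0552, 0.1614]
tcp_rot: [[0.738, -0.117, 0.664], [-0.089, -0.993, -0.076], [0.669, -0.003, -0.744]]
force: [0.7, -0.5, -0.3]
opening: 0.288
grasp_force: 30.0
```

Call:
{"fn": "step_arm", "kwargs": {
  "steps": [
    [0.113, -0.05, 0.124, 0, 0, 0, 1],
    [0.226, -0.1, 0.248, 0, 0, 0, 1],
    [0.226, -0.1, 0.248, 0, 0, 0, 1],
    [0.226, -0.1, 0.248, 0, 0, 0, 1],
    [0.226, -0.1, 0.248, 0, 0, 0, 1],
    [0.226, -0.1, 0.248, 0, 0, 0, 1],
    [0.226, -0.1, 0.248, 0, 0, 0, 1]
  ]
}}

```text
time_s: 6.57
position: [0.6567, 0.0744, 0.156]
tcp_rot: [[0.736, -0.116, 0.667], [-0.088, -0.993, -0.076], [0.671, -0.003, -0.741]]
force: [0.2, 0.1, -0.7]
opening: 0.284
grasp_force: 30.0
```

```bash
python3 - <<'E'
from h import *
st=read_state(); R=np.array(st["tcp_rot"]); g=np.array(st["position"])+.006*R[:,2];print(st["time_s"],np.round(g,4),np.round(Ro.from_matrix(hand(-7,42).T@R).as_rotvec(degrees=True),2))
plan((.6635,.073,.135),hand(-7,42));plan((.6635,.073,.124),hand(-7,42))
E
```

```text
6.5667 [0.6607 0.074  0.1516] [ 0.35  0.17 -0.16]
rows: [-0.03, 0.002, 0.048, -0.008, -0.004, 0.004] n>= 0.4
rows: [-0.054, 0.002, 0.075, -0.008, -0.004, 0.004] n>= 0.7
```

Call:
{"fn": "step_arm", "kwargs": {
  "steps": [
    [-0.02, 0.002, 0.03, -0.008, 0, 0, 1],
    [-0.03, 0.002, 0.048, -0.008, 0, 0, 1],
    [-0.038, 0.002, 0.057, -0.008, 0, 0, 1],
    [-0.046, 0.002, 0.066, -0.008, 0, 0, 1],
    [-0.05, 0.002, 0.071, -0.008, 0, 0, 1],
    [-0.054, 0.002, 0.075, -0.008, 0, 0, 1],
    [-0.054, 0.002, 0.075, -0.008, 0, 0, 1]
  ]
}}

```text
time_s: 7.15
position: [0.6617, 0.0743, 0.1286]
tcp_rot: [[0.734, -0.119, 0.669], [-0.087, -0.993, -0.082], [0.674, 0.002, -0.739]]
force: [-3.1, -0.1, 3.1]
opening: 0.289
grasp_force: 30.0
```

```bash
python3 - <<'E'
from h import *
st=read_state(); R=np.array(st["tcp_rot"]); g=np.array(st["position"])+.006*R[:,2];print(st["time_s"],np.round(g,4),np.round(st["force"],1))
c=capture("wrist"); s=capture("scene"); t=capture("top")
a=c["image"][140:340,200:440]; b=s["image"][200:340,200:340]; d=t["image"][170:250,240:360]
o=np.zeros((600,800,3),np.uint8); o[:300,:360]=cv2.resize(a,(360,300)); o[:400,370:770]=cv2.resize(b,(400,400)); o[320:560,:360]=cv2.resize(d,(360,240)); cv2.imwrite("pics/c5.png",o[:,:,::-1])
E
```

```text
7.15 [0.6657 0.0738 0.1242] [-3.1 -0.1  3.1]
```

View pics/c5.png

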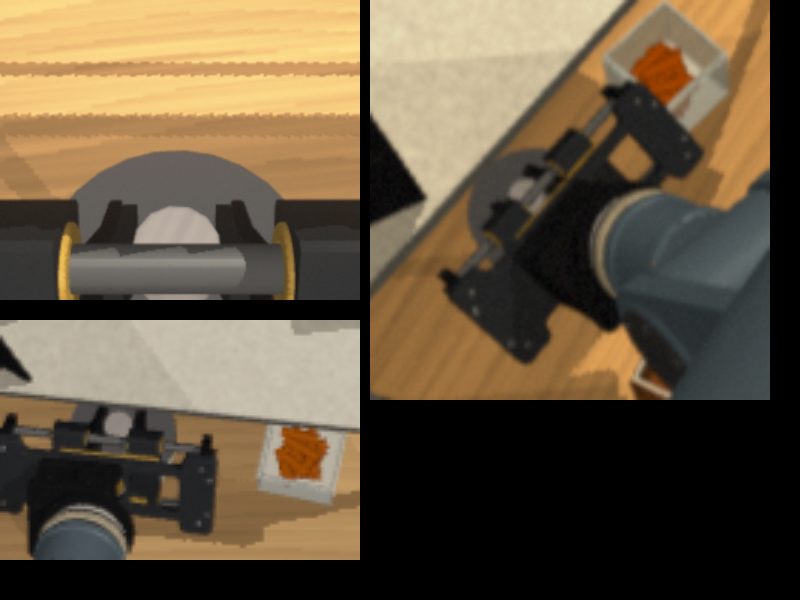

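The lid is over the case in both views: the arc is level in the wrist view, the grasp is at seated height (0.124), and the force is only about 3 N. I'll relax 2 mm back, release and withdraw.

Call:
{"fn": "step_arm", "kwargs": {
  "steps": [
    [-0.004, 0, -0.003, 0, 0, 0, 1],
    [-0.005, 0, -0.004, 0, 0, 0, -1],
    [-0.005, 0, -0.004, 0, 0, 0, -1],
    [-0.005, 0, -0.004, 0, 0, 0, -1],
    [-0.005, 0, -0.004, 0, 0, 0, -1],
    [-0.005, 0, -0.004, 0, 0, 0, -1],
    [-0.005, 0, -0.004, 0, 0, 0, -1]
  ]
}}

```text
time_s: 7.88
position: [0.6597, 0.0744, 0.1278]
tcp_rot: [[0.735, -0.119, 0.667], [-0.087, -0.993, -0.081], [0.672, 0.002, -0.74]]
force: [1.1, -0.5, -0.2]
opening: 0.658
grasp_force: 0.0
```

```bash
python3 - <<'E'
from h import *
st=read_state(); print(st["force"],st["opening"])
# retreat straight back along tool -z
H=hand(-7,42); p=np.array(st["position"]); R=np.array(st["tcp_rot"]); q=p-.13*R[:,2]; print(q)
d=np.load("w4.npz"); c=dict(vertical_fov=float(d["f"]),cx=float(d["cx"]),cy=float(d["cy"])); 
w=np.array([ray(c,d["T"],220+u/2.9,150+v/2.9,.082)[:2] for u,v in [(528,38),(724,52),(745,215),(530,208)]]); print(np.round(w,4).tolist(),w.mean(0))
for i in range(4): e=w[(i+1)%4]-w[i]; print(np.linalg.norm(e).round(4),np.degrees(np.arctan2(e[1],e[0])).round(1)%90)
plan((.50,.17,.22),hand(2,42),(q,R)); H=hand(2,42);p=np.array([.50,.17,.22])-.006*H[:,2]
plan((.54,.308,.12),hand(5.4,42),(p,H))
E
```

```text
[ 1.12501177 -0.46304335 -0.22404203] 0.6580675285332735
[0.5729396  0.08500773 0.22407868]
[[0.6953, -0.0636], [0.6807, -0.1318], [0.6142, -0.1173], [0.6251, -0.048]] [ 0.6538333  -0.09018413]
0.0698 77.9
0.0681 77.69999999999999
0.0702 81.0
0.0719 77.4
rows: [-0.212, -0.25, -0.195, 0.134, -0.005, -0.144] n>= 2.7
rows: [-0.112, -0.454, 0.348, 0.051, -0.0, -0.056] n>= 4.2
```

Call:
{"fn": "step_arm", "kwargs": {
  "steps": [
    [0, 0, -0.05, 0, 0, 0, -1],
    [0, 0, -0.15, 0, 0, 0, -1],
    [0, 0, -0.43, 0, 0, 0, -1],
    [0, 0, -0.43, 0, 0, 0, -1],
    [0, 0, -0.43, 0, 0, 0, -1],
    [0, 0, -0.43, 0, 0, 0, -1],
    [0, 0, -0.43, 0, 0, 0, -1]
  ]
}}

```text
time_s: 8.47
position: [0.5738, 0.085, 0.2243]
tcp_rot: [[0.734, -0.119, 0.669], [-0.087, -0.993, -0.082], [0.674, 0.002, -0.739]]
force: [0.4, -0.3, -0.4]
opening: 0.997
grasp_force: 0.0
```

Call:
{"fn": "step_arm", "kwargs": {
  "steps": [
    [-0.21, -0.25, -0.2, 0.13, 0, -0.14, -1],
    [-0.21, -0.25, -0.2, 0.13, 0, -0.14, -1],
    [-0.21, -0.25, -0.2, 0.13, 0, -0.14, -1],
    [-0.21, -0.25, -0.2, 0.13, 0, -0.14, -1],
    [-0.21, -0.25, -0.2, 0.13, 0, -0.14, -1],
    [-0.21, -0.25, -0.2, 0.13, 0, -0.14, -1]
  ]
}}

```text
time_s: 8.97
position: [0.494, 0.171, 0.2233]
tcp_rot: [[0.743, 0.033, 0.668], [0.025, -0.999, 0.021], [0.668, 0.0, -0.744]]
force: [-0.6, -0.9, 0.1]
opening: 1.001
grasp_force: 0.0
```

```bash
python3 - <<'E'
from h import *
st=read_state(); c=capture("wrist"); Tw=T(c,st); s=capture("scene"); t=capture("top"); print(st["time_s"],st["position"])
o=np.zeros((600,800,3),np.uint8); o[:300,:400]=cv2.resize(c["image"],(400,300)); o[:400,405:]=cv2.resize(s["image"][200:340,200:340],(395,400)); o[310:590,:400]=cv2.resize(t["image"][170:310,180:380],(400,280)); cv2.imwrite("pics/c6.png",o[:,:,::-1])
plan((.54,.308,.12),hand(5.4,42))
E
```

```text
8.9667 [0.49402964 0.17104431 0.22333585]
rows: [-0.116, -0.453, 0.345, 0.054, -0.004, -0.059] n>= 4.2
```

View pics/c6.png

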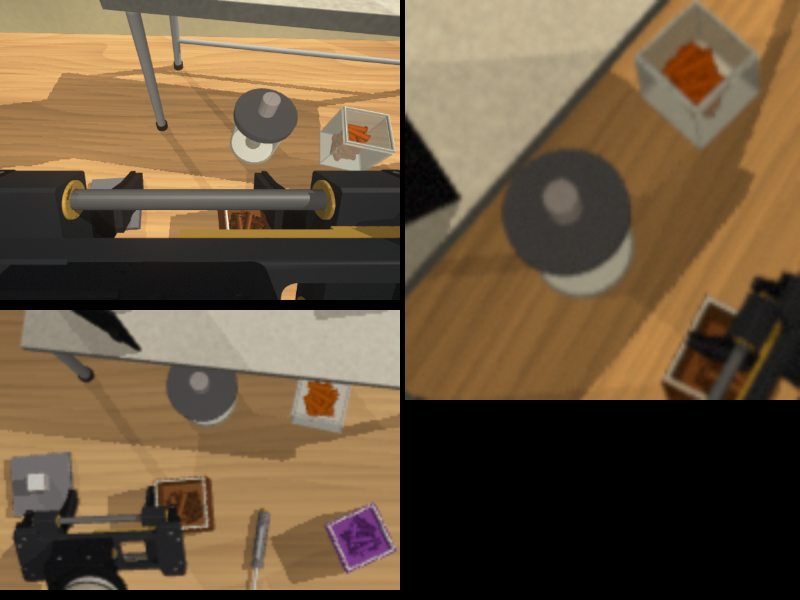

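The round lid sits home and level on its case in all three views; the square case is unmoved. That was my tenth picture, so I go on by numbers. Next is the square lid at (0.5428, 0.309), yaw 5.4°.

Call:
{"fn": "step_arm", "kwargs": {
  "steps": [
    [-0.116, -0.453, 0.345, 0.054, 0, -0.059, -1],
    [-0.116, -0.453, 0.345, 0.054, 0, -0.059, -1],
    [-0.116, -0.453, 0.345, 0.054, 0, -0.059, -1],
    [-0.116, -0.453, 0.345, 0.054, 0, -0.059, -1],
    [-0.116, -0.453, 0.345, 0.054, 0, -0.059, -1],
    [-0.116, -0.453, 0.345, 0.054, 0, -0.059, -1],
    [-0.116, -0.453, 0.345, 0.054, 0, -0.059, -1]
  ]
}}

```text
time_s: 9.7
position: [0.5365, 0.3064, 0.1246]
tcp_rot: [[0.737, 0.093, 0.669], [0.069, -0.996, 0.062], [0.672, 0.0, -0.74]]
force: [0.5, 0.8, -0.1]
opening: 1.001
grasp_force: 0.0
```

```bash
python3 - <<'E'
from h import *
st=read_state(); c=capture("wrist"); Tw=T(c,st); im=c["image"]; R=np.array(st["tcp_rot"]); print(st["time_s"],np.round(np.array(st["position"])+.006*R[:,2],4))
print("pred knob top",proj(c,Tw,(.5428,.309,.045)),"lid back corners",[np.round(proj(c,Tw,(.5428+dx,.309+dy,.015))).tolist() for dx,dy in ((.038,.046),(.046,-.038))])
hsv=cv2.cvtColor(im,cv2.COLOR_RGB2HSV)
m=((hsv[...,1]<40)&(hsv[...,2]>165)).astype(np.uint8); m[:325]=0;m[382:]=0;m[:,:225]=0;m[:,405:]=0
n,l,sx,ce=cv2.connectedComponentsWithStats(m)
for i in range(1,n):
    if sx[i,4]>60: print(sx[i],ce[i].round(1))
# back edge of the lid: first grey pixel below wood per column
e=[]
for u in range(235,400,4):
    q=(hsv[230:300,u,1]<40)&(hsv[230:300,u,2]<160)&(hsv[230:300,u,2]>70)
    k=next((i for i in range(66) if q[i:i+4].all()),None)
    if k: e.append(ray(c,Tw,u,230+k-.5,.015)[:2])
e=np.array(e); print(len(e),np.round(e[::4],4).tolist())
if len(e)>5:
    vx,vy,x0,y0=cv2.fitLine(e.astype(np.float32),cv2.DIST_HUBER,0,.01,.01).ravel(); print("edge yaw",np.degrees(np.arctan2(vy,vx))-90,x0,y0)
plan((.5425,.309,.039),hand(5.4,42))
E
```

```text
9.7 [0.5405 0.3067 0.1202]
pred knob top (np.float64(312.6806478332589), np.float64(342.8887302776261)) lid back corners [[258.0, 295.0], [369.0, 295.0]]
[ 295  336   37   29 1068] [313.1 350. ]
0 []
rows: [-0.178, -0.009, 0.208, 0.002, -0.006, -0.002] n>= 2.0
```

Call:
{"fn": "step_arm", "kwargs": {
  "steps": [
    [-0.178, -0.009, 0.208, 0, 0, 0, -0.3],
    [-0.178, -0.009, 0.208, 0, 0, 0, -0.3],
    [-0.178, -0.009, 0.208, 0, 0, 0, -0.3],
    [-0.178, -0.009, 0.208, 0, 0, 0, -0.3],
    [-0.178, -0.009, 0.208, 0, 0, 0, -0.3],
    [-0.178, -0.009, 0.208, 0, 0, 0, -0.3]
  ]
}}

```text
time_s: 10.25
position: [0.5384, 0.3088, 0.0449]
tcp_rot: [[0.737, 0.092, 0.67], [0.067, -0.996, 0.062], [0.673, -0.001, -0.74]]
force: [0.0, -0.3, -0.4]
opening: 0.678
grasp_force: 0.0
```

Call:
{"fn": "step_arm", "kwargs": {
  "steps": [
    [0, 0, 0, 0, 0, 0, 1],
    [0, 0, 0, 0, 0, 0, 1],
    [0, 0, 0, 0, 0, 0, 1],
    [0, 0, 0, 0, 0, 0, 1],
    [0, 0, 0, 0, 0, 0, 1],
    [0, 0, 0, 0, 0, 0, 1],
    [0, 0, 0, 0, 0, 0, 1],
    [0, 0, 0, 0, 0, 0, 1]
  ]
}}

```text
time_s: 10.92
position: [0.5381, 0.3101, 0.0437]
tcp_rot: [[0.736, 0.094, 0.67], [0.069, -0.996, 0.063], [0.673, -0.0, -0.74]]
force: [-1.6, 0.3, 3.4]
opening: 0.271
grasp_force: 30.0
```

```bash
python3 - <<'E'
from h import *
st=read_state(); R=np.array(st["tcp_rot"]); print(st["time_s"],np.round(np.array(st["position"])+.006*R[:,2],4),st["opening"],st["grasp_force"],np.round(Ro.from_matrix(hand(5.4,42).T@R).as_rotvec(degrees=True),2))
H=hand(5.4,42); plan((.53,.309,.24),H)
p=np.array([.53,.309,.24])-.006*H[:,2]; plan((.5,.1,.24),hand(-11.5,42),(p,H))
H=hand(-11.5,42);p=np.array([.5,.1,.24])-.006*H[:,2]; plan((.5,-.055,.22),H,(p,H))
E
```

```text
10.9167 [0.5422 0.3105 0.0392] 0.27135225818240616 30.000555608421564 [-0.01  0.31  0.03]
rows: [0.42, 0.001, -0.522, 0.0, -0.007, -0.001] n>= 4.8
rows: [-0.122, 0.68, -0.11, -0.251, 0.0, 0.279] n>= 5.0
rows: [0.032, 0.506, 0.118, 0.0, 0.0, 0.0] n>= 3.7
```

Call:
{"fn": "step_arm", "kwargs": {
  "steps": [
    [0.1, 0, -0.12, 0, 0, 0, 1],
    [0.42, 0, -0.52, 0, 0, 0, 1],
    [0.42, 0, -0.52, 0, 0, 0, 1],
    [0.42, 0, -0.52, 0, 0, 0, 1],
    [0.42, 0, -0.52, 0, 0, 0, 1],
    [0.42, 0, -0.52, 0, 0, 0, 1],
    [0.42, 0, -0.52, 0, 0, 0, 1]
  ]
}}

```text
time_s: 11.5
position: [0.537, 0.2738, 0.2403]
tcp_rot: [[0.718, 0.148, 0.681], [0.113, -0.989, 0.096], [0.687, 0.008, -0.726]]
force: [-0.0, -0.6, -1.8]
opening: 0.27
grasp_force: 30.0
```

Call:
{"fn": "step_arm", "kwargs": {
  "steps": [
    [-0.12, 0.68, -0.11, -0.25, 0, 0.28, 1],
    [-0.12, 0.68, -0.11, -0.25, 0, 0.28, 1],
    [-0.12, 0.68, -0.11, -0.25, 0, 0.28, 1],
    [-0.12, 0.68, -0.11, -0.25, 0, 0.28, 1],
    [-0.12, 0.68, -0.11, -0.25, 0, 0.28, 1],
    [-0.12, 0.68, -0.11, -0.25, 0, 0.28, 1],
    [-0.12, 0.68, -0.11, -0.25, 0, 0.28, 1],
    [-0.12, 0.68, -0.11, -0.25, 0, 0.28, 1]
  ]
}}

```text
time_s: 12.17
position: [0.5175, 0.0645, 0.2376]
tcp_rot: [[0.723, -0.144, 0.675], [-0.103, -0.99, -0.101], [0.683, 0.003, -0.731]]
force: [0.2, 0.3, -0.5]
opening: 0.273
grasp_force: 30.0
```

```bash
python3 - <<'E'
from h import *
st=read_state(); print(st["time_s"],st["grasp_force"],st["opening"])
plan((.5,-.055,.22),hand(-11.5,42))
E
```

```text
12.1667 30.001537785865366 0.2729501632731341
rows: [-0.041, 0.402, 0.024, -0.045, -0.024, 0.055] n>= 2.9
```

Call:
{"fn": "step_arm", "kwargs": {
  "steps": [
    [-0.04, 0.4, 0.024, -0.045, -0.024, 0.055, 1],
    [-0.04, 0.4, 0.024, -0.045, -0.024, 0.055, 1],
    [-0.04, 0.4, 0.024, -0.045, -0.024, 0.055, 1],
    [-0.04, 0.4, 0.024, -0.045, -0.024, 0.055, 1],
    [-0.04, 0.4, 0.024, -0.045, -0.024, 0.055, 1],
    [-0.04, 0.4, 0.024, -0.045, -0.024, 0.055, 1],
    [-0.04, 0.4, 0.024, -0.045, -0.024, 0.055, 1]
  ]
}}

```text
time_s: 12.75
position: [0.4962, -0.0546, 0.2241]
tcp_rot: [[0.729, -0.202, 0.655], [-0.15, -0.979, -0.135], [0.668, 0.0, -0.744]]
force: [-0.7, 1.2, -0.3]
opening: 0.275
grasp_force: 30.0
```

```bash
cat >> h.py <<'E'
def line(w):
    vx,vy,x0,y0=cv2.fitLine(np.array(w,np.float32),cv2.DIST_HUBER,0,.001,.001).ravel(); return np.array([x0,y0]),np.array([vx,vy])
def sqrim(im,c,Tm,c0,yaw,h,z):
    "four rim edges: brightest point on short normals, line fit; gives centre, edge angles"
    g=cv2.GaussianBlur(cv2.cvtColor(im,cv2.COLOR_RGB2GRAY),(3,3),0).astype(float); a=np.radians(yaw); L=[]
    for k in range(4):
        n=np.array([np.cos(a+k*np.pi/2),np.sin(a+k*np.pi/2)]); t=np.array([-n[1],n[0]]); W=[]
        for s in np.linspace(-.026,.026,27):
            rr=np.arange(h-.007,h+.007,.0005); P=[proj(c,Tm,(*(c0+r*n+s*t),z)) for r in rr]
            v=np.array([g[int(round(q)),int(round(p))] for p,q in P]); j=v.argmax()
            if 1<j<len(rr)-2: W.append(c0+rr[j]*n+s*t)
        if len(W)<8: L.append(None); continue
        x0,d=line(W); L.append((len(W),(x0-c0)@n if abs(d@n)>.99 else (x0-c0)@n-((x0-c0)@t)*(d@n)/(d@t),(np.degrees(np.arctan2(d[1],d[0]))+45)%90-45))
    return L
E
python3 - <<'E'
from h import *
st=read_state(); c=capture("wrist"); Tw=T(c,st); im=c["image"]; save(c,"w7.png")
R=np.array(st["tcp_rot"]); g=np.array(st["position"])+.006*R[:,2]; print(st["time_s"],np.round(g,4),"hand yaw",np.degrees(np.arctan2(R[1,2],R[0,2])),"roll",np.degrees(R[2,1]),"lean",np.degrees(np.arccos(-R[2,2])))
np.savez("w7.npz",im=im,T=Tw,f=c["vertical_fov"],cx=c["cx"],cy=c["cy"],g=g,R=R)
c0,yaw=np.array([.6538,-.0902]),-11.5
for _ in range(3):
    L=sqrim(im,c,Tw,c0,yaw,.034,.082); print([None if l is None else np.round(l,4).tolist() for l in L])
    if any(l is None for l in L): break
    a=np.radians(yaw); n=np.array([np.cos(a),np.sin(a)]); t=np.array([-n[1],n[0]])
    c0=c0+n*(L[0][1]-L[2][1])/2+t*(L[1][1]-L[3][1])/2; yaw=np.mean([l[2] for l in L]); print(c0.round(4),yaw.round(2))
# held lid far edge: colour steps down along columns
hsv=cv2.cvtColor(im,cv2.COLOR_RGB2HSV); e=[]
zt=g[2]-.024; print("pred far edge px",[np.round(proj(c,Tw,g+R@[0,0,0]+np.array([.042*np.cos(np.radians(-11.5))+s*.2,.042*np.sin(np.radians(-11.5))+s*.98,-.024]))).tolist() for s in(-.035,0,.035)])
for u in range(255,385,4):
    q=(hsv[215:300,u,1]<45)&(hsv[215:300,u,2]<150)
    k=next((i for i in range(80) if q[i:i+5].all()),None)
    if k: e.append((u,215+k))
print(e[::3])
w=[ray(c,Tw,u,v-.5,zt)[:2] for u,v in e]; x0,d=line(w); a=(np.degrees(np.arctan2(d[1],d[0]))+45)%90-45; n=np.array([np.cos(np.radians(a)),np.sin(np.radians(a))]); print("lid edge yaw",a,"edge distance from grasp",(x0-g[:2])@n)
E
```

```text
12.75 [ 0.5002 -0.0554  0.2197] hand yaw -11.637370146139316 roll 0.005927322922083593 lean 41.93331376666747
[[27.0, 0.0355, -11.5], [25.0, 0.0337, -12.2562], [23.0, 0.032, -11.5004], [27.0, 0.0344, -12.4099]]
[ 0.6554 -0.0909] -11.92
[[27.0, 0.034, -11.9166], [24.0, 0.0339, -12.8359], [27.0, 0.0338, -12.2716], [27.0, 0.034, -11.9463]]
[ 0.6555 -0.091 ] -12.24
[[27.0, 0.0337, -11.5121], [25.0, 0.034, -12.6073], [27.0, 0.0337, -11.2368], [27.0, 0.034, -12.2632]]
[ 0.6556 -0.091 ] -11.9
pred far edge px [[379.0, 251.0], [316.0, 251.0], [253.0, 251.0]]
[(255, 257), (267, 257), (279, 257), (291, 257), (303, 257), (315, 257), (327, 257), (339, 257), (351, 233), (363, 257), (375, 257)]
lid edge yaw -11.684555 edge distance from grasp 0.038426783399117724
```

```bash
python3 - <<'E'
from h import *
d=np.load("w7.npz"); im=d["im"]; print(im[244:264,330].tolist()); print(im[252,240:262].tolist()); print(im[262,244:262].tolist())
c=dict(vertical_fov=float(d["f"]),cx=float(d["cx"]),cy=float(d["cy"])); T_=d["T"]; g=d["g"]
a=np.radians(-11.7); n=np.array([np.cos(a),np.sin(a),0]); t=np.array([-n[1],n[0],0])
for dz in (-.024,-.035):print([np.round(proj(c,T_,g+n*.042+t*s+[0,0,dz]),1).tolist() for s in (-.042,0,.042)])
E
```

```text
[[153, 127, 103], [183, 174, 154], [192, 185, 166], [194, 187, 167], [194, 187, 168], [195, 187, 167], [194, 187, 168], [194, 187, 167], [194, 186, 166], [194, 187, 167], [193, 186, 167], [194, 187, 168], [166, 159, 146], [141, 135, 130], [140, 134, 130], [139, 133, 128], [139, 132, 129], [140, 134, 130], [140, 134, 130], [141, 135, 132]]
[[186, 140, 89], [185, 139, 88], [186, 140, 89], [185, 140, 89], [184, 138, 88], [179, 135, 87], [173, 130, 83], [170, 129, 83], [169, 128, 81], [171, 128, 82], [171, 130, 83], [169, 128, 82], [171, 127, 81], [171, 129, 82], [174, 130, 84], [173, 130, 84], [175, 132, 84], [176, 132, 85], [176, 132, 85], [176, 132, 84], [177, 133, 86], [177, 134, 85]]
[[126, 121, 116], [127, 122, 117], [127, 122, 117], [127, 121, 117], [128, 122, 118], [127, 121, 117], [127, 121, 116], [127, 122, 118], [128, 122, 117], [126, 120, 117], [127, 121, 117], [127, 120, 116], [127, 122, 118], [126, 121, 117], [126, 121, 116], [126, 120, 116], [126, 121, 116], [129, 123, 118]]
[[391.6, 250.7], [316.0, 250.7], [240.3, 250.7]]
[[388.1, 259.0], [316.0, 259.0], [243.9, 259.0]]
```

```bash
python3 - <<'E'
from h import *
d=np.load("w7.npz"); im=d["im"]; c=dict(vertical_fov=float(d["f"]),cx=float(d["cx"]),cy=float(d["cy"])); T_=d["T"]; g=d["g"]
hsv=cv2.cvtColor(im,cv2.COLOR_RGB2HSV)
for v in (258,261,265,269):
    q=np.where((hsv[v,200:430,1]<35)&(hsv[v,200:430,2]<155)&(hsv[v,200:430,2]>90))[0]+200; print(v,q.min(),q.max(),len(q))
a=np.radians(-11.7); n=np.array([np.cos(a),np.sin(a),0]); t=np.array([-n[1],n[0],0])
for nm,f,dz in (("shift",.0385,-.024),("drop",.042,-.0317)): print(nm,[np.round(proj(c,T_,g+n*f+t*s+[0,0,dz]),1).tolist() for s in (-.042,.042)], [np.round(proj(c,T_,g+n*(f-.01)+t*s+[0,0,dz+(.001 if nm=='drop' else 0)]),1).tolist() for s in (-.042,.042)])
# top camera: far edge
for name in("top","scene"):
    k=capture(name); Tk=T(k); save(k,name+"7.png"); h2=cv2.cvtColor(k["image"],cv2.COLOR_RGB2HSV).astype(int)
    for s in (-.034,-.026,.026,.034):
        rr=np.arange(.02,.065,.001); P=[proj(k,Tk,g+n*r+t*s+[0,0,-.024]) for r in rr]
        print(name,s,[(int(1000*r),int(h2[int(round(v)),int(round(u)),1]),int(h2[int(round(v)),int(round(u)),2])) for r,(u,v) in zip(rr,P)][::2])
E
```

```text
258 243 391 149
261 242 392 151
265 242 392 151
269 241 393 153
shift [[392.2, 256.4], [239.7, 256.4]] [[394.0, 273.2], [237.8, 273.2]]
drop [[389.1, 256.6], [242.9, 256.6]] [[391.1, 272.0], [240.8, 272.0]]
top -0.034 [(20, 13, 116), (22, 13, 116), (24, 13, 116), (26, 13, 115), (28, 13, 115), (30, 13, 116), (32, 13, 116), (34, 13, 116), (36, 13, 116), (38, 13, 119), (40, 121, 137), (42, 118, 164), (44, 126, 170), (46, 123, 176), (48, 125, 171), (50, 125, 170), (52, 125, 170), (54, 126, 166), (56, 128, 163), (58, 126, 172), (60, 126, 172), (62, 124, 175), (64, 123, 180)]
top -0.026 [(20, 13, 116), (22, 11, 115), (24, 11, 115), (26, 13, 116), (28, 13, 116), (30, 13, 116), (32, 11, 115), (34, 13, 115), (36, 11, 115), (38, 11, 115), (40, 49, 124), (42, 122, 169), (44, 123, 176), (46, 124, 171), (48, 124, 171), (50, 125, 171), (52, 124, 166), (54, 128, 164), (56, 124, 173), (58, 124, 173), (60, 124, 175), (62, 123, 180), (64, 125, 177)]
top 0.026 [(20, 13, 101), (22, 12, 104), (24, 12, 106), (26, 10, 106), (28, 10, 106), (30, 10, 106), (32, 10, 106), (34, 10, 106), (36, 12, 106), (38, 12,
[... 1343 characters left out ...]
91), (22, 30, 94), (24, 25, 92), (26, 33, 94), (28, 27, 93), (30, 27, 93), (32, 27, 93), (34, 30, 94), (36, 33, 94), (38, 65, 106), (40, 122, 132), (42, 147, 158), (44, 153, 170), (46, 158, 170), (48, 158, 170), (50, 159, 175), (52, 157, 172), (54, 155, 170), (56, 159, 170), (58, 154, 169), (60, 156, 152), (62, 158, 113), (64, 158, 113)]
scene 0.034 [(20, 27, 93), (22, 32, 95), (24, 33, 93), (26, 33, 94), (28, 33, 94), (30, 33, 94), (32, 33, 92), (34, 30, 92), (36, 33, 94), (38, 33, 94), (40, 116, 132), (42, 147, 156), (44, 156, 168), (46, 158, 170), (48, 157, 174), (50, 160, 171), (52, 155, 171), (54, 155, 171), (56, 157, 159), (58, 156, 116), (60, 154, 111), (62, 161, 111), (64, 154, 114)]
```

Held-lid edges agree in all three cameras to within about 1 mm: the lid is level and centred about 1 mm behind the grasp point. The square case rim is at (0.6556, -0.091), yaw -12°. Moving in.

```bash
python3 - <<'E'
from h import *
H=hand(-12,42); plan((.555,-.07,.146),H)
p=np.array([.555,-.07,.146])-.006*H[:,2]; plan((.6565,-.0912,.136),H,(p,H))
E
```

```text
rows: [-0.027, 0.019, 0.31, -0.008, -0.002, 0.009] n>= 2.2
rows: [0.235, -0.001, 0.256, 0.0, 0.0, 0.0] n>= 2.5
```

Call:
{"fn": "step_arm", "kwargs": {
  "steps": [
    [-0.027, 0.019, 0.31, -0.008, 0, 0.009, 1],
    [-0.027, 0.019, 0.31, -0.008, 0, 0.009, 1],
    [-0.027, 0.019, 0.31, -0.008, 0, 0.009, 1],
    [-0.027, 0.019, 0.31, -0.008, 0, 0.009, 1],
    [-0.027, 0.019, 0.31, -0.008, 0, 0.009, 1]
  ]
}}

```text
time_s: 13.32
position: [0.5511, -0.068, 0.1498]
tcp_rot: [[0.727, -0.206, 0.655], [-0.153, -0.979, -0.137], [0.669, -0.001, -0.743]]
force: [-0.4, 1.1, -0.5]
opening: 0.272
grasp_force: 30.0
```

Call:
{"fn": "step_arm", "kwargs": {
  "steps": [
    [0.117, 0, 0.128, 0, 0, 0, 1],
    [0.235, 0, 0.256, 0, 0, 0, 1],
    [0.235, 0, 0.256, 0, 0, 0, 1],
    [0.235, 0, 0.256, 0, 0, 0, 1],
    [0.235, 0, 0.256, 0, 0, 0, 1],
    [0.235, 0, 0.256, 0, 0, 0, 1],
    [0.235, 0, 0.256, 0, 0, 0, 1]
  ]
}}

```text
time_s: 13.9
position: [0.6507, -0.0896, 0.1413]
tcp_rot: [[0.727, -0.207, 0.654], [-0.154, -0.978, -0.138], [0.669, -0.0, -0.743]]
force: [0.6, -0.2, -1.3]
opening: 0.27
grasp_force: 30.0
```

```bash
python3 - <<'E'
from h import *
st=read_state(); R=np.array(st["tcp_rot"]); g=np.array(st["position"])+.006*R[:,2];print(st["time_s"],np.round(g,4),np.round(Ro.from_matrix(hand(-12,42).T@R).as_rotvec(degrees=True),2))
H=hand(-12,42)
for z in (.123,.110): plan((.6565,-.0912,z),H)
E
```

```text
13.9 [ 0.6546 -0.0905  0.1368] [ 0.06 -0.02 -0.02]
rows: [-0.026, 0.001, 0.039, -0.001, 0.0, 0.0] n>= 0.3
rows: [-0.055, 0.001, 0.071, -0.001, 0.0, 0.0] n>= 0.6
```

Call:
{"fn": "step_arm", "kwargs": {
  "steps": [
    [-0.015, 0, 0.016, 0, 0, 0, 1],
    [-0.029, 0, 0.032, 0, 0, 0, 1],
    [-0.038, 0, 0.042, 0, 0, 0, 1],
    [-0.046, 0, 0.051, 0, 0, 0, 1],
    [-0.052, 0, 0.058, 0, 0, 0, 1],
    [-0.057, 0, 0.0635, 0, 0, 0, 1],
    [-0.057, 0, 0.0635, 0, 0, 0, 1],
    [-0.057, 0, 0.0635, 0, 0, 0, 1]
  ]
}}

```text
time_s: 14.57
position: [0.6529, -0.0908, 0.1153]
tcp_rot: [[0.726, -0.207, 0.656], [-0.154, -0.978, -0.139], [0.67, -0.0, -0.742]]
force: [-0.2, -0.4, -1.3]
opening: 0.275
grasp_force: 30.0
```

```bash
python3 - <<'E'
from h import *
st=read_state(); R=np.array(st["tcp_rot"]); g=np.array(st["position"])+.006*R[:,2];print(st["time_s"],np.round(g,4),np.round(st["force"],2),np.round(st["moment"],2),st["opening"],np.round(Ro.from_matrix(hand(-12,42).T@R).as_rotvec(degrees=True),2))
E
```

```text
14.5667 [ 0.6569 -0.0916  0.1109] [-0.16 -0.42 -1.28] [0.18 0.43 0.04] 0.2750128427922152 [ 0.04  0.1  -0.01]
```

There is no contact force and the lid is 0.7 mm above seated height. I'll lower 1 mm, release and retreat.

Call:
{"fn": "step_arm", "kwargs": {
  "steps": [
    [-0.002, 0, 0.0025, 0, 0, 0, 1],
    [-0.002, 0, 0.0025, 0, 0, 0, 1],
    [-0.002, 0, 0.0025, 0, 0, 0, -1],
    [-0.002, 0, 0.0025, 0, 0, 0, -1],
    [-0.002, 0, 0.0025, 0, 0, 0, -1],
    [-0.002, 0, 0.0025, 0, 0, 0, -1],
    [-0.002, 0, 0.0025, 0, 0, 0, -1],
    [-0.002, 0, 0.0025, 0, 0, 0, -1]
  ]
}}

```text
time_s: 15.23
position: [0.6531, -0.0908, 0.1144]
tcp_rot: [[0.726, -0.207, 0.656], [-0.154, -0.978, -0.139], [0.67, -0.0, -0.742]]
force: [0.5, -0.3, -0.2]
opening: 0.638
grasp_force: 0.0
```

Call:
{"fn": "step_arm", "kwargs": {
  "steps": [
    [0, 0, -0.05, 0, 0, 0, -1],
    [0, 0, -0.15, 0, 0, 0, -1],
    [0, 0, -0.5, 0, 0, 0, -1],
    [0, 0, -0.5, 0, 0, 0, -1],
    [0, 0, -0.5, 0, 0, 0, -1],
    [0, 0, -0.5, 0, 0, 0, -1],
    [0, 0, -0.5, 0, 0, 0, -1],
    [0, 0, -0.5, 0, 0, 0, -1]
  ]
}}

```text
time_s: 15.9
position: [0.5556, -0.0703, 0.2257]
tcp_rot: [[0.725, -0.208, 0.657], [-0.154, -0.978, -0.139], [0.671, -0.001, -0.741]]
force: [-0.2, -1.3, 0.8]
opening: 0.994
grasp_force: 0.0
```

```bash
python3 - <<'E'
from h import *
plan((.47,-.0,.25),hand(-9,42))
E
```

```text
rows: [-0.189, -0.169, -0.3, 0.044, -0.004, -0.05] n>= 2.8
```

Call:
{"fn": "step_arm", "kwargs": {
  "steps": [
    [-0.19, -0.17, -0.3, 0.044, 0, -0.05, -1],
    [-0.19, -0.17, -0.3, 0.044, 0, -0.05, -1],
    [-0.19, -0.17, -0.3, 0.044, 0, -0.05, -1],
    [-0.19, -0.17, -0.3, 0.044, 0, -0.05, -1],
    [-0.19, -0.17, -0.3, 0.044, 0, -0.05, -1],
    [-0.19, -0.17, -0.3, 0.044, 0, -0.05, -1],
    [-0.19, -0.17, -0.3, 0.044, 0, -0.05, -1]
  ]
}}

```text
time_s: 16.48
position: [0.4669, 0.0003, 0.254]
tcp_rot: [[0.732, -0.156, 0.663], [-0.116, -0.988, -0.105], [0.671, 0.0, -0.741]]
force: [-0.3, -1.0, -0.3]
opening: 0.999
grasp_force: 0.0
```

```bash
python3 - <<'E'
from h import *
st=read_state(); out={}
for n in("wrist","scene","top"):
    st=read_state(); c=capture(n); Tm=T(c,st); im=c["image"]; save(c,n+"8.png"); hsv=cv2.cvtColor(im,cv2.COLOR_RGB2HSV)
    for nm,p,zt in(("round",(.6643,.073),.1),("square",(.656,-.091),.086)):
        q=np.array([proj(c,Tm,(p[0]+dx,p[1]+dy,zt)) for dx in(-.06,.06) for dy in(-.06,.06)]); u0,v0=np.maximum(q.min(0),0).astype(int); u1,v1=q.max(0).astype(int)
        sub=hsv[v0:v1,u0:u1]; m=((sub[...,1]<50)&(sub[...,2]>50)&(sub[...,2]<150)).astype(np.uint8)
        m=cv2.morphologyEx(m,cv2.MORPH_OPEN,np.ones((3,3),np.uint8))
        k=max(cv2.findContours(m,cv2.RETR_EXTERNAL,cv2.CHAIN_APPROX_NONE)[0],key=cv2.contourArea)
        w=np.array([ray(c,Tm,u+u0,v+v0,zt)[:2] for u,v in k[:,0]],np.float32); (x,y),s,a=cv2.minAreaRect(w)
        print(n,nm,round(x,4),round(y,4),np.round(s,4),round(a,1))
        b=((sub[...,1]<40)&(sub[...,2]>165)).astype(np.uint8); nn,l,sx,ce=cv2.connectedComponentsWithStats(b)
        for i in range(1,nn):
            if sx[i,4]>15: print("   bright",sx[i,4],np.round(ray(c,Tm,*(ce[i]+[u0,v0]),zt+.03),4))
print(st["time_s"],st["force"])
E
```

```text
wrist round 0.6617 0.0723 [0.0955 0.0998] 81.0
   bright 891 [0.5864 0.0477 0.13  ]
wrist square 0.6432 -0.0893 [0.0822 0.1055] 77.8
   bright 18 [ 0.661  -0.0867  0.116 ]
   bright 135 [ 0.6501 -0.0926  0.116 ]
   bright 155 [ 0.5852 -0.0436  0.116 ]
   bright 156 [ 0.578  -0.0764  0.116 ]
scene round 0.6652 0.0783 [0.0908 0.0974] 33.4
scene square 0.6487 -0.0807 [0.0927 0.0972] 76.5
top round 0.6562 0.075 [0.0917 0.0764] 83.5
   bright 512 [0.7046 0.0681 0.13  ]
top square 0.644 -0.0875 [0.0805 0.0708] 78.5
   bright 672 [ 0.6926 -0.0924  0.116 ]
16.5833 [ 0.13738506  0.26435741 -0.69478586]
```

```bash
python3 - <<'E'
from h import *
st=read_state(); c=capture("wrist"); Tm=T(c,st); im=c["image"]; hsv=cv2.cvtColor(im,cv2.COLOR_RGB2HSV)
a=np.radians(-12); n=np.array([np.cos(a),np.sin(a),0]); t=np.array([-n[1],n[0],0]); C=np.array([.6556,-.091,0])
def px(p): return np.array(proj(c,Tm,p))
for s in(-.032,0,.032):
    A=px(C+n*.055+t*s+[0,0,.086]); B=px(C-n*.042+t*s+[0,0,.03])
    print("s",s,"expect v: far",px(C+n*.042+t*s+[0,0,.086])[1].round(1),"front top",px(C-n*.042+t*s+[0,0,.086])[1].round(1),"front bottom",px(C-n*.042+t*s+[0,0,.071])[1].round(1),"case foot",px(C-n*.036+t*s)[1].round(1))
    for v in range(int(A[1]),int(B[1])+12,2):
        f=(v-A[1])/(B[1]-A[1]); u=int(round(A[0]+f*(B[0]-A[0]))); print((v,*map(int,hsv[v,u,1:])),end=" ")
    print()
print("side expectation (u at mid, top plane)",px(C-t*.042+[0,0,.086]).round(1),px(C+t*.042+[0,0,.086]).round(1))
v=int(px(C+[0,0,.086])[1]); print(v,[(u,int(hsv[v,u,1]),int(hsv[v,u,2])) for u in list(range(395,420))+list(range(480,515))][::2])
E
```

```text
s -0.032 expect v: far 152.9 front top 214.2 front bottom 221.6 case foot 246.4
(144, 136, 201) (146, 133, 222) (148, 132, 228) (150, 132, 226) (152, 136, 199) (154, 65, 102) (156, 40, 89) (158, 37, 90) (160, 37, 89) (162, 34, 89) (164, 32, 88) (166, 36, 91) (168, 35, 88) (170, 34, 90) (172, 32, 87) (174, 34, 89) (176, 29, 88) (178, 34, 89) (180, 34, 89) (182, 32, 87) (184, 32, 88) (186, 35, 88) (188, 34, 89) (190, 32, 88) (192, 32, 87) (194, 32, 88) (196, 32, 87) (198, 32, 87) (200, 29, 89) (202, 32, 88) (204, 33, 86) (206, 32, 87) (208, 29, 88) (210, 35, 88) (212, 33, 86) (214, 26, 89) (216, 35, 81) (218, 29, 79) (220, 29, 79) (222, 45, 131) (224, 44, 138) (226, 44, 138) (228, 46, 140) (230, 46, 140) (232, 44, 140) (234, 45, 142) (236, 42, 145) (238, 44, 146) (240, 51, 144) (242, 73, 144) (244, 114, 146) (246, 136, 150) (248, 133, 149) (250, 134, 148) 
s 0 expect v: far 151.8 front top 212.9 front bottom 220.3 case foot 245.2
(143, 135, 161) (145, 136, 161) (147, 133, 159) (149, 135, 163) (151, 136, 186) (153, 50, 97) (155, 38, 154) (157, 36, 163) (159, 37, 167) (161, 37, 164) (163
[... 1350 characters left out ...]
82) (230, 33, 183) (232, 35, 182) (234, 35, 183) (236, 35, 182) (238, 38, 183) (240, 35, 183) (242, 37, 184) (244, 71, 151) (246, 134, 147) 
side expectation (u at mid, top plane) [408.8 182.4] [332.9 179.3]
180 [(395, 34, 89), (397, 29, 88), (399, 32, 89), (401, 32, 88), (403, 34, 89), (405, 37, 89), (407, 40, 89), (409, 74, 111), (411, 133, 223), (413, 134, 223), (415, 133, 223), (417, 133, 225), (419, 134, 226), (481, 129, 231), (483, 132, 230), (485, 130, 232), (487, 131, 231), (489, 131, 233), (491, 130, 233), (493, 131, 232), (495, 130, 232), (497, 130, 232), (499, 130, 233), (501, 130, 233), (503, 132, 219), (505, 46, 89), (507, 43, 94), (509, 41, 100), (511, 36, 105), (513, 35, 108)]
```

The square lid's far, front-top and front-bottom edges all match the seated position to about 1 px at three stations. Same check on the round one.

```bash
python3 - <<'E'
from h import *
st=read_state(); c=capture("wrist"); Tm=T(c,st); im=c["image"]; hsv=cv2.cvtColor(im,cv2.COLOR_RGB2HSV)
C=np.array([.6643,.073,0]); cam=Tm[:3,3]
n=C-cam; n[2]=0; n/=np.linalg.norm(n); t=np.array([-n[1],n[0],0])
px=lambda p:np.array(proj(c,Tm,p))
for s in(-.03,0,.03):
    h=np.sqrt(.048**2-s*s); A=px(C+n*.06+t*s+[0,0,.1]); B=px(C-n*.042+t*s+[0,0,.03])
    print("s",s,"far",px(C+n*h+t*s+[0,0,.1])[1].round(1),"front top",px(C-n*h+t*s+[0,0,.1])[1].round(1),"front bottom",px(C-n*h+t*s+[0,0,.085])[1].round(1))
    print([(v,*map(int,hsv[v,int(round(A[0]+(v-A[1])/(B[1]-A[1])*(B[0]-A[0]))),1:])) for v in range(int(A[1]),int(B[1]),2)])
L,Rr=px(C+t*.048+[0,0,.1]),px(C-t*.048+[0,0,.1]); print(L.round(1),Rr.round(1)); v=int((L[1]+Rr[1])/2)
print([(u,int(hsv[v,u,1]),int(hsv[v,u,2])) for u in list(range(int(L[0])-6,int(L[0])+7,1))+list(range(int(Rr[0])-6,int(Rr[0])+7))])
E
```

```text
s -0.03 far 151.5 front top 202.6 front bottom 210.6
[(137, 132, 164), (139, 133, 169), (141, 134, 223), (143, 133, 226), (145, 131, 228), (147, 133, 226), (149, 131, 200), (151, 37, 89), (153, 34, 89), (155, 35, 88), (157, 38, 88), (159, 35, 88), (161, 35, 88), (163, 32, 89), (165, 32, 87), (167, 29, 87), (169, 32, 88), (171, 32, 88), (173, 32, 87), (175, 32, 88), (177, 29, 87), (179, 29, 87), (181, 27, 86), (183, 27, 86), (185, 29, 87), (187, 27, 86), (189, 30, 86), (191, 27, 86), (193, 24, 86), (195, 24, 86), (197, 30, 86), (199, 27, 85), (201, 27, 86), (203, 26, 87), (205, 26, 80), (207, 27, 75), (209, 29, 71), (211, 33, 94), (213, 32, 217), (215, 33, 218), (217, 33, 217), (219, 32, 218), (221, 32, 217), (223, 32, 217), (225, 32, 217), (227, 33, 217), (229, 31, 216), (231, 33, 215), (233, 34, 211), (235, 54, 165), (237, 58, 163)]
s 0 far 153.5 front top 221.1 front bottom 228.7
[(146, 134, 223), (148, 132, 224), (150, 132, 224), (152, 120, 179), (154, 38, 88), (156, 37, 96), (158, 37, 159), (160, 37, 157), (162, 36, 161), (164, 35, 154), (166, 37, 153), (168, 36, 163), (170, 38, 
[... 1196 characters left out ...]
 27, 76), (226, 27, 76), (228, 29, 88), (230, 32, 206), (232, 34, 208), (234, 34, 209), (236, 33, 209), (238, 34, 208), (240, 33, 207), (242, 32, 208), (244, 31, 207), (246, 32, 207), (248, 33, 208), (250, 33, 208), (252, 35, 199), (254, 49, 156), (256, 59, 139)]
[173.2 201.3] [261.3 170.5]
[(167, 134, 150), (168, 136, 152), (169, 135, 153), (170, 135, 153), (171, 135, 153), (172, 132, 155), (173, 124, 142), (174, 60, 97), (175, 30, 86), (176, 27, 86), (177, 27, 85), (178, 33, 86), (179, 33, 86), (255, 29, 87), (256, 30, 85), (257, 30, 86), (258, 29, 87), (259, 32, 87), (260, 30, 86), (261, 26, 87), (262, 27, 85), (263, 30, 85), (264, 31, 75), (265, 79, 77), (266, 118, 121), (267, 133, 157)]
```

Every round lid edge is within about 2–3 px (≈2 mm) of its seated position, and the lid is level. Handing in.

```bash
python3 -c "
from rig import *
print(hand_in())"
```

```text
the job is handed in; nothing more can be done
None
```

I put both lids on their own cases, knob up, and handed the job in at about 17 s of the 72 s. By the camera checks both sit home and level, but the hand-in call returned no verdict.

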